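# Hang washed circuit boards in the drying bay

## Robot

A 6-joint arm with a two-finger parallel gripper is mounted at the origin on the work surface. World frame = base frame: x ahead of the robot, y to its left, z up, the work surface at z = 0. Lengths are in m, angles in degrees, forces in N, time in s.
With the tool pointing down it reaches from about 0.4 to 0.825 m from the base axis. Payload 7 kg.
Tool frame: the origin (TCP) lies between the finger pads; the fingertips stand 19 mm ahead of it and the grasp point (between the pads) is the TCP; x points along the fingers, y is the direction in which the jaws open and shut, and the axes are right-handed (so a half turn about x gives the same grasp; the last joint's range is limited). The gripper opens to 88 mm and grips with 3 to 60 N. Pads are 19 mm wide; open, the fingers measure 130 mm over their backs; the gripper's body (78 mm by 193 mm) begins 47 mm behind the grasp point.
Start: joints at [92.997, 20.546, 0.682, 0, -70.136, -16.507], TCP at [0.158, 0.656, 0.246] pointing down, gripper open.
Joint ranges: [-176.03, 176.03], [-82.01, 121.73], [-58.28, 71.71], [-173.87, 95.51], [-174.79, -0.11], [-173.66, 173.66]. Speed limits (degrees/s): [136.94, 136.94, 172.46, 180, 180, 180].

## Interface

Orientations are given as [roll, pitch, yaw] about the fixed x, y, z axes, in that order (R = Rz(yaw) Ry(pitch) Rx(roll)).
In Python, from plant import r gives the robot as it stands.
- The arm moves only by the tool send_rows, never from a script. Its argument "plan" is a list of rows, each a list of 2 entries, a list of its own where there are three numbers: the shift along the tool's x, y, z scaled (see below), then the turn, a rotation vector about the tool's x, y, z scaled (see below). A call has exactly 5 rows; each row is the pose to reach, as a shift and turn from the pose measured when the call began, along the tool's axes at that moment; what a row does not reach only later rows make up. The controller multiplies each number of a shift by 0.15 m and each number of a turn by pi/4 rad. A row lasts 1/10 s, in which the tool goes at most 50 mm and 8.59 degrees, less where a joint would pass 70% of its speed; a pose out of reach is approached as far as the arm can. A call with a number of a shift or a turn outside -1 to 1 is refused whole. A call with a gripper value outside its range is refused whole. "jaw" is the opening, from -1 (shut) to 1 (fully open), so that 0 is half open, set as the call begins (left out, the last holds). The fingers move at their own pace and stop on an object; "force" is the grip in N (left out, the last holds). Time passes only in rows, so rows that repeat a pose let the fingers close, or fill a call up. It gives the time, the measured TCP pose, the force and the opening at its end, in the units of the state.
- r.get_state(): the state, without advancing time (a new reading comes with each control period).
- r.capture(name): name is "scene" or "side" or "wrist"; returns a dict with "color" (400x640x3 uint8, red, green, blue), "range_z" (400x640 float32, m along the optical axis (not along the pixel's ray), 0 where there is no reading), "mtx" (3x3 intrinsics, pixels), "pose" (4x4, takes a point from camera to world coordinates). Camera axes: x right, y down, z forward; pixel columns grow to the right and rows downward; lengths in m; the calibration is good to about 2 mm. A picture is of the moment at which its call begins.
- r.close_job(): hands the job in, once; it reports no verdict.
Trained networks look in a picture, given as the dict that the camera call returned (one of the last four; its "shot" number tells which), for a name from the list of things; names that differ only in an ending like _2 or _b are one class to them, and where a whole thing is asked for, a point or a joint stands for the part that bears it (a point fixed in the world has none). Each returns a list of dicts, best first, with "score" (0 to 1); they miss things now and then, are a little off and sometimes report something else, mostly with a low value. They report only what shows in the picture. A call takes as long as a camera call. They do not tell look-alikes from the thing itself.
- r.find_in(picture, target): "uv" ([column, row] in pixels, amid what is visible of it).
- r.trace(picture, target): "mask" (400x640 bool, what is visible of it) and "uv" ([column, row] in pixels, amid what is visible of it).
The state is a dict: "time_s": time; "joints": joint angles; "qd": joint speeds; "joint_torque": joint torques, N m; "tcp_pos": TCP position; "eef_rot": TCP orientation; "contact_force": force on the tool from outside, world axes, zero at the start; "moment": the same for the moment, N m; "gripper_width": finger opening in m.
Only numpy, scipy, OpenCV 4.12 (cv2) and the standard library are available. Lean on these libraries where they do the work, as an engineer would, in place of code of your own. Each camera call takes 0.05 s, during which the arm holds its last target. There are 200 camera calls.

## Task

Put the washed circuit boards to dry: first close the solvent flask with its stopper, pushed fully home. Then hook every board carrier standing on the bench onto the rail and slide it along past the red mark so that it hangs freely in the drying bay, and only when all are in, switch the blower fully on with its lever. Leave the spool of solder, the screwdriver and the multimeter where they are, and do not knock the flask over.

Things in the scene. Friction and masses are not known exactly. Their poses are not given: they have to be found in the camera images.
- station: drying station, fixed. Steel rail 14 mm thick along the station's y, its axis 250 mm above the bench, on posts 14 mm thick at y = -190 and 225 mm. Origin: on the bench below the rail; x across the rail, away from the robot; y along the rail towards the blower, to the robot's left; z up. Below: drip tray 150 mm wide (x), 14 mm high. Its yaw is within 7 degrees of 0
- rail_entry (a point): point on the rail's axis in the middle of its open part, station y = -110 mm. Carriers can be hooked on only in the open part (carrier middle at station y = -155 to -85 mm), from the robot's side. Axes as the station's
- rail_mark (a point): point on the rail's axis at the red band painted round it, station y = -5 mm. The drying bay is beyond it, on its +y side: 223 mm of free rail up to the end post's face. Up to four carriers fit side by side, 50 to 60 mm apart from middle to middle; one may be pushed along by the next. Axes as the station's
- bay_guides (a point): middle of the bay's mouth, station x = 0, y = -20, z = 172 mm. Carriers pass between guide bars 8 mm thick, axes at station x = -60 and 60 mm, at 150 and 195 mm height, from y = -20 to 225 mm, flaring out to x = -70 and 70 mm at y = -50 mm
- switch (a joint): toggle lever on top of the blower: 0 = off (leaning to the robot), 1.0 = fully on (leaning away), rad; stiff enough to stay where it is left. The blower is a grey box at the rail's left end, station x = -65 to 65, y = 240 to 340 mm, 150 mm high
- switch_tip (a point): tip of the blower's black lever, about 60 mm from its pivot on the blower's top at station x = -35, y = 290 mm; it swings in the station's x-z plane, to +x to switch on
- flask: an amber conical solvent flask, 125 mm high, foot 94 mm in diameter, straight neck 54 mm outside and 44 mm inside for the top 40 mm. Origin: centre of its underside, z up. 0.7 kg, loose
- flask_mouth (a point): centre of the flask's mouth, level with its rim, 125 mm above the flask's underside
- stopper: the flask's black rubber stopper, standing on its narrow end: a cone 34 mm in diameter at the bottom and 52 mm at 36 mm height, on it a round grip 25 mm in diameter up to 70 mm height. Origin: centre of its narrow end, z up. Fully home, its narrow end is about 20 mm below the flask's rim. 0.12 kg
- carrier_a: board carrier: aluminium frame holding a circuit board upright on a flat foot. Origin: centre of the foot's underside, z up, x along the board, hook mouth to +x (at the start away from the robot within 25 degrees). Foot 90 (x) x 44 (y) x 10 mm, board frame 90 x 12 (y) mm from z = 10 to 78 mm. 0.25 kg. All carriers are alike; the number varies
- carrier_a_seat (a point): point in its C-shaped hook that lies on the rail's axis when hung: carrier z = 113 mm; axes as the carrier's. Hook 12 to 16 mm thick (y): back leg x = -24 to -14, top arm z = 120 to 130, x = -24 to 24, lip at x = 16 to 24 turned down to z = 113; so the mouth, open to +x, is 35 mm high, z = 78 to 113 mm
- carrier_a_tab (a point): centre of its black grip tab on top of the hook, carrier z = 152 mm; tab 30 (x) x 12 (y) mm, z = 130 to 173 mm; pinch it across y
- carrier_b: board carrier: aluminium frame holding a circuit board upright on a flat foot. Origin: centre of the foot's underside, z up, x along the board, hook mouth to +x (at the start away from the robot within 25 degrees). Foot 90 (x) x 44 (y) x 10 mm, board frame 90 x 12 (y) mm from z = 10 to 78 mm. 0.25 kg. All carriers are alike; the number varies
- carrier_b_seat (a point): point in its C-shaped hook that lies on the rail's axis when hung: carrier z = 113 mm; axes as the carrier's. Hook 12 to 16 mm thick (y): back leg x = -24 to -14, top arm z = 120 to 130, x = -24 to 24, lip at x = 16 to 24 turned down to z = 113; so the mouth, open to +x, is 35 mm high, z = 78 to 113 mm
- carrier_b_tab (a point): centre of its black grip tab on top of the hook, carrier z = 152 mm; tab 30 (x) x 12 (y) mm, z = 130 to 173 mm; pinch it across y
- carrier_c: board carrier: aluminium frame holding a circuit board upright on a flat foot. Origin: centre of the foot's underside, z up, x along the board, hook mouth to +x (at the start away from the robot within 25 degrees). Foot 90 (x) x 44 (y) x 10 mm, board frame 90 x 12 (y) mm from z = 10 to 78 mm. 0.25 kg. All carriers are alike; the number varies
- carrier_c_seat (a point): point in its C-shaped hook that lies on the rail's axis when hung: carrier z = 113 mm; axes as the carrier's. Hook 12 to 16 mm thick (y): back leg x = -24 to -14, top arm z = 120 to 130, x = -24 to 24, lip at x = 16 to 24 turned down to z = 113; so the mouth, open to +x, is 35 mm high, z = 78 to 113 mm
- carrier_c_tab (a point): centre of its black grip tab on top of the hook, carrier z = 152 mm; tab 30 (x) x 12 (y) mm, z = 130 to 173 mm; pinch it across y
- carrier_d: board carrier: aluminium frame holding a circuit board upright on a flat foot. Origin: centre of the foot's underside, z up, x along the board, hook mouth to +x (at the start away from the robot within 25 degrees). Foot 90 (x) x 44 (y) x 10 mm, board frame 90 x 12 (y) mm from z = 10 to 78 mm. 0.25 kg. All carriers are alike; the number varies
- carrier_d_seat (a point): point in its C-shaped hook that lies on the rail's axis when hung: carrier z = 113 mm; axes as the carrier's. Hook 12 to 16 mm thick (y): back leg x = -24 to -14, top arm z = 120 to 130, x = -24 to 24, lip at x = 16 to 24 turned down to z = 113; so the mouth, open to +x, is 35 mm high, z = 78 to 113 mm
- carrier_d_tab (a point): centre of its black grip tab on top of the hook, carrier z = 152 mm; tab 30 (x) x 12 (y) mm, z = 130 to 173 mm; pinch it across y
- spool: a spool of solder, 56 mm in diameter and 44 mm high, not part of the job. Origin: centre of its underside
- screwdriver: a screwdriver 190 mm long lying near the robot, not part of the job. Origin: its underside's centre
- meter: a yellow multimeter 150 x 75 x 34 mm lying on the bench, not part of the job. Origin: centre of its underside
Things that resemble listed ones, but are neither listed nor needed, are in the scene too. Leave any purple or white look-alike of the stopper alone.

How it is judged (in metres and radians):
On the way, in this order (a step that is already met when the one before it is completed fails the run):
1. the flask is closed with its stopper (z of stopper in the frame of flask_mouth below -0.013 m and horizontal distance between stopper and flask_mouth below 0.007 m and angle between the z axis of stopper and the z axis of flask, either way round below 0.12 rad and angle between flask's own z axis and vertical below 0.1 rad), for 0.2 s.
2. every carrier hangs on the rail past the mark (y of carrier_a_seat in the frame of station between -0.005 and 0.225 m and x of carrier_a_seat in the frame of station between -0.015 and 0.015 m and z of carrier_a_seat in the frame of station between 0.238 and 0.262 m and angle between each of carrier_a, carrier_b, carrier_c, carrier_d's own z axis and vertical below 0.3 rad and y of carrier_b_seat in the frame of station between -0.005 and 0.225 m and x of carrier_b_seat in the frame of station between -0.015 and 0.015 m and z of carrier_b_seat in the frame of station between 0.238 and 0.262 m and y of carrier_c_seat in the frame of station between -0.005 and 0.225 m and x of carrier_c_seat in the frame of station between -0.015 and 0.015 m and z of carrier_c_seat in the frame of station between 0.238 and 0.262 m and y of carrier_d_seat in the frame of station between -0.005 and 0.225 m and x of carrier_d_seat in the frame of station between -0.015 and 0.015 m and z of carrier_d_seat in the frame of station between 0.238 and 0.262 m), for 0.2 s.
3. the blower is switched on (value of joint switch above 0.8 rad), for 0.2 s.
At the end, for the whole second after the job is handed in: Stopper at least 13 mm down the upright flask's neck, within 7 mm and 7 degrees; each carrier hangs with the rail in its hook (seat within 15 mm across, 12 mm in height of the rail axis, tilt under 17 degrees), its middle past the red mark; lever past 0.8 rad; all at rest (all of step 1 and all of step 2 and value of joint switch above 0.8 rad and linear speed of each of carrier_a, carrier_b, carrier_c, carrier_d, stopper, flask below 0.05 m/s); the robot touches nothing.
It fails at once if the flask is knocked over (angle between flask's own z axis and vertical above 0.6 rad).
It fails at once if the spool is moved by more than 50 mm (distance of spool from where it was at the start of the episode above 0.05 m).
It fails at once if the screwdriver is moved by more than 50 mm (distance of screwdriver from where it was at the start of the episode above 0.05 m).
It fails at once if the meter is moved by more than 50 mm (distance of meter from where it was at the start of the episode above 0.05 m).
Of carrier_a, carrier_b, carrier_c, carrier_d only 3 to 4 are there at a start; the rules pass over those that are not, and their reading is None.
At some moment in a run one of stopper, carrier_a, carrier_b, carrier_c, carrier_d may be knocked a few centimetres aside while the robot is not near it.
It also fails if it takes over 210 s, if anything falls off the work surface, if the arm or the gripper's body presses on something with over 40 N, if the wrist force passes 120 N, or if a joint passes its speed limit or range.

## Working session

There is one attempt and no reset: what is moved stays moved. The work goes in short steps, Python scripts to look and compute and a tool call to move; the robot and the scene stay as the last step left them, time stands still between calls to the robot, and variables do not carry over. Pictures are saved under pics/ and viewed, about 12 in all and at most 16, crops included, and the job is handed in when it is done.

Besides the shell and the picture viewer there is one more tool, called after ">>>" as name(argument=value, ...) on one line, values as JSON. send_rows: Moves the arm, as the interface text tells. Its arguments: {"type":"object","properties":{"plan":{"type":"array"},"jaw":{"type":"number"},"force":{"type":"number"}},"required":["plan"]}

```bash
mkdir -p pics; ls; cat > h.py <<'E'
import numpy as np,cv2
from scipy.spatial.transform import Rotation as R
from plant import r
def save(p,n): cv2.imwrite('pics/'+n,p['color'][:,:,::-1])
def cloud(p):
    z=p['range_z'];v,u=np.mgrid[:z.shape[0],:z.shape[1]];K=p['mtx']
    c=np.stack([(u-K[0,2])/K[0,0]*z,(v-K[1,2])/K[1,1]*z,z],-1)
    P=c@p['pose'][:3,:3].T+p['pose'][:3,3]; P[z==0]=np.nan; return P
def st():
    s=r.get_state();print('t',s['time_s'],'tcp',np.round(s['tcp_pos'],4),'rot',np.round(s['eef_rot'],1),'F',np.round(s['contact_force'],1),'w',s['gripper_width'],'j',np.round(s['joints'],1));return s
E
python3 - <<'E'
from h import *
s=st()
ps=[r.capture(n) for n in('scene','side')]
cv2.imwrite('pics/1.png',cv2.resize(np.vstack([p['color'][:,:,::-1] for p in ps]),(640,800))[:, :]) 
for p,n in zip(ps,('scene','side')):
    save(p,n+'0.png'); np.savez(n+'0.npz',**{k:p[k] for k in('color','range_z','mtx','pose')})
    C=cloud(p)
    for t in('stopper','flask','carrier_a','carrier_a_tab','station','switch_tip','spool','meter'):
        for d in r.trace(p,t):
            m=d['mask']&np.isfinite(C[...,0]); q=C[m]
            if len(q): print(n,t,round(d['score'],2),np.round(d['uv']),m.sum(),np.round(np.median(q,0),3),np.round(np.percentile(q,2,0),3),np.round(np.percentile(q,98,0),3), np.median(p['color'][m],0))
E
```

```text
pics
t 0.0 tcp [0.1576 0.6559 0.2447] rot [ 95.4  89.9 -98.1] F [-0.2  0.4  0.4] w 0.08753105154330539 j [ 93.   20.6   0.6  -0.  -70.1 -16.5]
scene stopper 0.88 [262. 313.] 359 [ 0.805 -0.017  0.037] [ 0.777 -0.046  0.022] [ 0.823 -0.     0.072] [187. 183. 171.]
scene stopper 0.68 [428. 241.] 1242 [0.429 0.235 0.068] [0.377 0.193 0.002] [0.453 0.274 0.126] [110.  72.  47.]
scene stopper 0.66 [337. 206.] 137 [ 0.436 -0.018  0.045] [ 0.407 -0.046  0.021] [ 0.451 -0.004  0.074] [52. 52. 53.]
scene stopper 0.54 [469. 279.] 288 [0.472 0.364 0.039] [0.449 0.344 0.015] [0.488 0.383 0.073] [105.  61. 122.]
scene stopper 0.52 [244. 197.] 270 [ 0.539 -0.277  0.037] [ 0.51  -0.304  0.01 ] [ 0.554 -0.262  0.072] [ 93.5  59.  110. ]
scene stopper 0.47 [300. 133.] 207 [ 0.237 -0.274  0.036] [ 0.207 -0.304  0.009] [ 0.251 -0.258  0.071] [86. 57. 97.]
scene flask 0.72 [430. 241.] 1265 [0.429 0.236 0.067] [0.362 0.191 0.   ] [0.454 0.276 0.127] [112.  72.  47.]
scene carrier_a 0.81 [210. 167.] 1007 [ 0.522 -0.412  0.052] [ 0.455 -0.441  0.001] [ 0.566 -0.393  0.171] [102. 104. 103.]
scene carrier_a 
[... 1869 characters left out ...]
_a 0.58 [334. 279.] 1848 [ 0.45  -0.196  0.056] [ 0.412 -0.213  0.004] [ 0.5   -0.173  0.173] [101.  97.  96.]
side carrier_a_tab 0.85 [335. 280.] 1841 [ 0.45  -0.196  0.057] [ 0.412 -0.212  0.005] [ 0.499 -0.184  0.173] [102.  97.  96.]
side station 0.92 [303. 199.] 9014 [0.593 0.099 0.017] [ 0.523 -0.162  0.004] [0.687 0.349 0.256] [116.  109.  105.5]
side station 0.72 [352. 342.] 2482 [ 0.374 -0.327  0.056] [ 0.336 -0.344  0.004] [ 0.423 -0.311  0.173] [106. 100.  98.]
side spool 0.96 [264. 225.] 425 [0.458 0.103 0.033] [0.439 0.088 0.002] [0.487 0.139 0.046] [41. 38. 40.]
side meter 0.6 [411. 235.] 1459 [ 0.73  -0.163  0.034] [ 0.672 -0.196  0.005] [ 0.815 -0.11   0.041] [136. 107.  37.]
```

View pics/scene0.png

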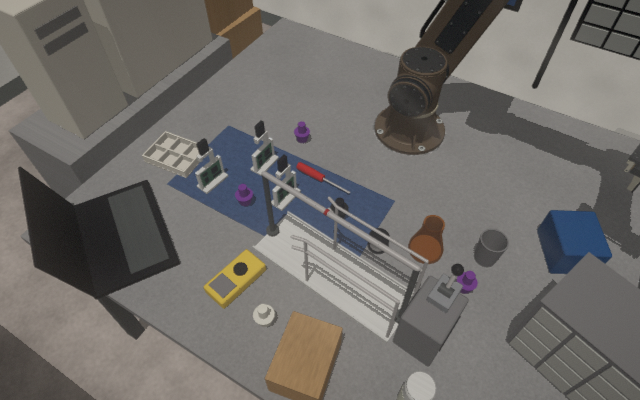

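View pics/side0.png

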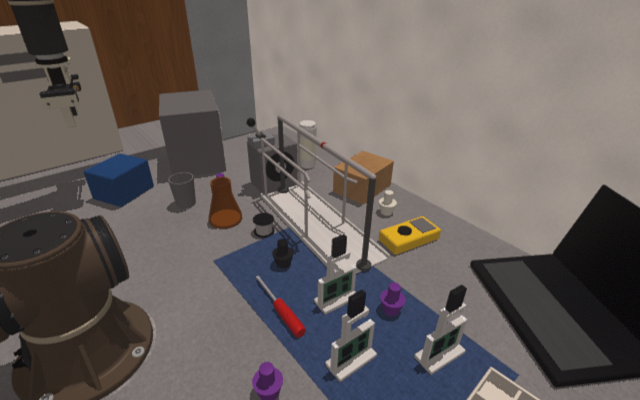

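```bash
cat > m.py <<'E'
import numpy as np,cv2
from h import cloud
A=[np.load(n+'0.npz') for n in('scene','side')]
C=np.vstack([np.hstack([cloud(p).reshape(-1,3),p['color'].reshape(-1,3)]) for p in A]); C=C[np.isfinite(C[:,0])]
P=C[:,:3]
# rail
m=(P[:,2]>.235)&(P[:,2]<.262)&(P[:,0]>.5)&(P[:,0]<.75)&(P[:,1]>-.16)&(P[:,1]<.24)
q=P[m]; top=q[q[:,2]>.254]
l=cv2.fitLine(top[:,:2].astype(np.float32),cv2.DIST_HUBER,0,.01,.01).ravel();print('rail n',len(top),l,'yaw',np.degrees(np.arctan2(-l[0],l[1])), 'yrange',np.percentile(top[:,1],[.5,99.5]))
red=m&(C[:,3]>110)&(C[:,4]<70); print('red',red.sum(),P[red].mean(0) if red.sum() else 0)
# carriers' tops
for c in((.52,-.41),(.46,-.19),(.385,-.318)):
    m=(np.hypot(P[:,0]-c[0],P[:,1]-c[1])<.06)&(P[:,2]>.135)&(P[:,2]<.18); q=P[m]
    t=q[q[:,2]>.165]; (x,y),(w,h),a=cv2.minAreaRect(t[:,:2].astype(np.float32))
    f=P[(np.hypot(P[:,0]-c[0],P[:,1]-c[1])<.06)&(P[:,2]>.02)&(P[:,2]<.075)]
    lf=cv2.fitLine(f[:,:2].astype(np.float32),cv2.DIST_HUBER,0,.01,.01).ravel()
    print('carrier',len(t),t.mean(0),(x,y),(w,h),a,'yaw frame',np.degrees(np.arctan(lf[1]/lf[0])))
def circ(c,z0,z1,rad):
    from scipy.optimize import least_squares
    q=P[(np.hypot(P[:,0]-c[0],P[:,1]-c[1])<.05)&(P[:,2]>z0)&(P[:,2]<z1)]
    s=least_squares(lambda p:np.hypot(q[:,0]-p[0],q[:,1]-p[1])-rad,c,loss='soft_l1',f_scale=.002);print('circ',len(q),s.x,np.median(abs(s.fun)))
circ((.43,-.025),.045,.065,.0125);circ((.79,-.025),.045,.065,.0125);circ((.41,.23),.09,.122,.027)
t=P[(np.hypot(P[:,0]-.57,P[:,1]-.325)<.05)&(P[:,2]>.16)];print('lever',[(round(z,3),np.round(np.median(t[abs(t[:,2]-z)<.005],0),3)) for z in np.arange(.165,.245,.01) if (abs(t[:,2]-z)<.005).any()])
E
python3 m.py
```

```text
rail n 1079 [0.11317304 0.9935753  0.5987973  0.03881834] yaw -6.4982595 yrange [-0.15726167  0.23832759]
red 17 [0.59876984 0.02896316 0.25559693]
carrier 196 [ 0.51886029 -0.41639639  0.1712403 ] (0.5204821825027466, -0.41519153118133545) (0.01504895742982626, 0.031925853341817856) 83.39432525634766 yaw frame -8.346484
carrier 150 [ 0.45657869 -0.19343749  0.17115557] (0.4577285349369049, -0.192312553524971) (0.014894427731633186, 0.030938560143113136) 85.70179748535156 yaw frame -5.521779
carrier 203 [ 0.3799306  -0.32357796  0.17134953] (0.38246792554855347, -0.3223142921924591) (0.015514936298131943, 0.034394219517707825) 85.94735717773438 yaw frame -2.0861568
circ 85 [ 0.43152948 -0.0253596 ] 0.0005859428249506415
circ 91 [ 0.79968072 -0.02397427] 0.0007155418921539914
circ 590 [0.40873594 0.23114938] 0.001994646981333349
lever [(np.float64(0.165), array([0.568, 0.306, 0.165])), (np.float64(0.175), array([0.588, 0.322, 0.175])), (np.float64(0.185), array([0.596, 0.324, 0.184])), (np.float64(0.195), array([0.587, 0.326, 0.195])), (np.float64(0.205), array([0.581, 0.326, 0.205])), (np.float64(0.215), array([0.576, 0.326, 0.215])), (np.float64(0.225), array([0.573, 0.323, 0.227])), (np.float64(0.235), array([0.568, 0.328, 0.235]))]
```

The scene picture shows three carriers, at pixels (210,170), (263,150) and (285,188). The black stopper is at (340,208) behind the rail, the flask at (430,238) and the lever at (455,270). The purple and white stoppers are decoys, and the side view agrees. Next I'll set up a move helper.

```bash
cat >> h.py <<'E'
def rel(x,y,z,yaw):
    """rows from the present pose to TCP (x,y,z), pointing down, jaw axis at yaw deg in the xy plane (mod 180)"""
    s=r.get_state(); T=tool(); best=None
    for a in(yaw,yaw+180):
        j=np.array([np.cos(np.radians(a)),np.sin(np.radians(a)),0]);X=np.array([0,0,-1.]);G=np.stack([X,j,np.cross(X,j)],1)
        v=R.from_matrix(T.T@G).as_rotvec()
        if best is None or np.linalg.norm(v)<np.linalg.norm(best): best=v
    d=T.T@(np.array([x,y,z])-s['tcp_pos'])
    print('shift',np.round(d/.15,3),'turn',np.round(best/(np.pi/4),3))
def tool(): return R.from_euler('xyz',r.get_state()['eef_rot'],degrees=True).as_matrix()
E
python3 - <<'E'
from h import *
print(np.round(tool(),3)); rel(.36,.38,.25,90); rel(.43,-.02,.25,90)
E
```

```text
[[-0.    -0.234 -0.972]
 [ 0.    -0.972  0.234]
 [-1.    -0.     0.   ]]
shift [-0.03   1.476 -1.742] turn [-0.3  0.   0. ]
shift [-0.03   3.96  -2.818] turn [-0.3  0.   0. ]
```

>>> send_rows(plan=[[[0,0.74,-0.87],[-0.3,0,0]],[[0,0.74,-0.87],[-0.3,0,0]],[[0,0.74,-0.87],[-0.3,0,0]],[[0,0.74,-0.87],[-0.3,0,0]],[[0,0.74,-0.87],[-0.3,0,0]]], jaw=0.0)

```text
time_s: 1.4
tcp_pos: [0.2602, 0.5157, 0.2464]
eef_rot: [-98.0, 89.9, 81.9]
contact_force: [-1.1, 0.8, 1.0]
gripper_width: 0.0538
```

>>> send_rows(plan=[[[0,0.9,-0.6],[0,0,0]],[[0,0.9,-0.6],[0,0,0]],[[0,0.9,-0.6],[0,0,0]],[[0,0.9,-0.6],[0,0,0]],[[0,0.9,-0.6],[0,0,0]]])

```text
time_s: 1.9
tcp_pos: [0.3507, 0.3795, 0.2467]
eef_rot: [-105.1, 89.9, 74.6]
contact_force: [0.1, 0.4, 0.5]
gripper_width: 0.0438
```

>>> send_rows(plan=[[[0,0.9,-0.3],[0,0,0]],[[0,0.9,-0.3],[0,0,0]],[[0,0.9,-0.3],[0,0,0]],[[0,0.9,-0.3],[0,0,0]],[[0,0.9,-0.3],[0,0,0]]])

```text
time_s: 2.4
tcp_pos: [0.3953, 0.2449, 0.2468]
eef_rot: [-112.4, 89.8, 67.3]
contact_force: [0.0, 0.8, -0.2]
gripper_width: 0.0439
```

```bash
python3 - <<'E'
from h import *
p=r.capture('wrist');save(p,'w1.png');C=cloud(p);np.savez('w1.npz',**{k:p[k] for k in('color','range_z','mtx','pose')})
q=C[(C[...,2]>.118)&(C[...,2]<.132)&(np.hypot(C[...,0]-.41,C[...,1]-.23)<.06)]
print(len(q),q.min(0),q.max(0))
if len(q)>5: print(cv2.minEnclosingCircle(q[:,:2].astype(np.float32)))
rel(.4315,-.025,.20,90)
E
```

```text
1273 [0.37943039 0.20460121 0.11801942] [0.43300306 0.25807893 0.12726959]
((0.40621325373649597, 0.2313457727432251), 0.026960160583257675)
shift [ 0.308  1.803 -0.251] turn [-0.006 -0.001  0.003]
```

View pics/w1.png

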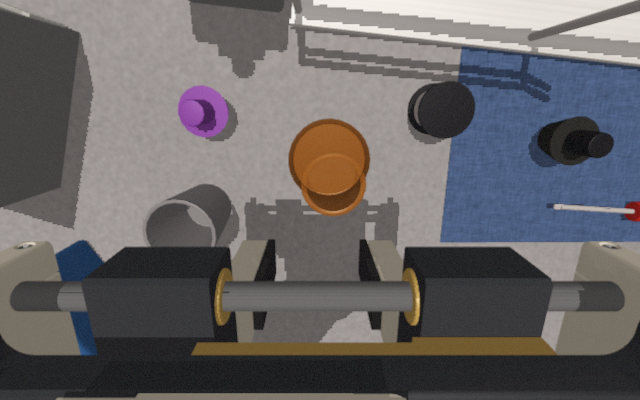

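>>> send_rows(plan=[[[0,0.9,-0.15],[0,0,0]],[[0,0.9,-0.15],[0,0,0]],[[0,0.9,-0.15],[0,0,0]],[[0,0.9,-0.15],[0,0,0]],[[0,0.9,-0.15],[0,0,0]]])

```text
time_s: 2.95
tcp_pos: [0.4174, 0.1113, 0.2465]
eef_rot: [-114.0, 89.8, 65.7]
contact_force: [1.2, -0.5, -0.0]
gripper_width: 0.0436
```

>>> send_rows(plan=[[[0.3,0.9,-0.1],[0,0,0]],[[0.3,0.9,-0.1],[0,0,0]],[[0.3,0.9,-0.1],[0,0,0]],[[0.3,0.9,-0.1],[0,0,0]],[[0.3,0.9,-0.1],[0,0,0]]])

```text
time_s: 3.45
tcp_pos: [0.4323, -0.023, 0.2008]
eef_rot: [-99.6, 89.9, 80.0]
contact_force: [-0.1, 0.5, 0.2]
gripper_width: 0.0441
```

```bash
python3 - <<'E'
from h import *
s=st()
p=r.capture('wrist');save(p,'w2.png');C=cloud(p)
q=C[(C[...,2]>.062)&(C[...,2]<.076)&(np.hypot(C[...,0]-.4315,C[...,1]+.025)<.06)]
print(len(q)); print(cv2.minEnclosingCircle(q[:,:2].astype(np.float32)) if len(q)>5 else 0, np.median(q,0))
rel(.4315,-.025,.058,90)
E
```

```text
t 3.45 tcp [ 0.4323 -0.023   0.2008] rot [-99.6  89.9  80. ] F [-0.1  0.5  0.2] w 0.044097660914297995 j [ 23.2  -0.8 -32.   -0.1 -58.7  66.6]
656
((0.4299003481864929, -0.026388484984636307), 0.012573850341141224) [ 0.43091566 -0.02643218  0.06995622]
shift [0.955 0.019 0.008] turn [-0.006 -0.002  0.003]
```

The wrist view shows the flask mouth at (333,185), the stopper at (595,145) and the spool at (445,108), with fitted radii matching the given sizes. Now I'll descend and grip the stopper.

>>> send_rows(plan=[[[0.2,0.023,0.015],[0,0,0]],[[0.4,0.023,0.015],[0,0,0]],[[0.6,0.023,0.015],[0,0,0]],[[0.8,0.023,0.015],[0,0,0]],[[0.95,0.023,0.015],[0,0,0]]])

```text
time_s: 4.0
tcp_pos: [0.4309, -0.0234, 0.0577]
eef_rot: [-121.2, 89.8, 58.7]
contact_force: [0.7, -0.5, -0.1]
gripper_width: 0.0439
```

>>> send_rows(plan=[[[0,0,0],[0,0,0]],[[0,0,0],[0,0,0]],[[0,0,0],[0,0,0]],[[0,0,0],[0,0,0]],[[0,0,0],[0,0,0]]], jaw=-1, force=45)

```text
time_s: 4.5
tcp_pos: [0.4318, -0.0227, 0.0587]
eef_rot: [-135.7, 89.7, 44.2]
contact_force: [-0.4, 3.8, 4.6]
gripper_width: 0.0243
```

>>> send_rows(plan=[[[-0.2,0,0],[0,0,0]],[[-0.4,0,0],[0,0,0]],[[-0.7,0,0],[0,0,0]],[[-0.95,0,0],[0,0,0]],[[-0.95,0,0],[0,0,0]]])

```text
time_s: 5.0
tcp_pos: [0.4339, -0.0227, 0.2066]
eef_rot: [-154.2, 89.1, 25.8]
contact_force: [0.1, 0.2, -1.3]
gripper_width: 0.0243
```

>>> send_rows(plan=[[[0,-0.9,0.08],[0,0,0]],[[0,-0.9,0.08],[0,0,0]],[[0,-0.9,0.08],[0,0,0]],[[0,-0.9,0.08],[0,0,0]],[[0,-0.9,0.08],[0,0,0]]])

```text
time_s: 5.5
tcp_pos: [0.4214, 0.1127, 0.2069]
eef_rot: [-153.7, 89.2, 26.4]
contact_force: [-0.1, -0.8, -1.7]
gripper_width: 0.0244
```

>>> send_rows(plan=[[[0,-0.8,0.08],[0,0,0]],[[0,-0.8,0.08],[0,0,0]],[[0,-0.8,0.08],[0,0,0]],[[0,-0.8,0.08],[0,0,0]],[[0,-0.8,0.08],[0,0,0]]])

```text
time_s: 6.0
tcp_pos: [0.409, 0.2317, 0.2068]
eef_rot: [-155.8, 89.3, 24.3]
contact_force: [0.2, -1.0, -2.0]
gripper_width: 0.0242
```

```bash
python3 - <<'E'
from h import *
s=st()
p=r.capture('wrist');save(p,'w3.png');C=cloud(p)
q=C[(C[...,2]>.12)&(C[...,2]<.129)&(np.hypot(C[...,0]-.4062,C[...,1]-.231)<.045)]
print(len(q)); print(cv2.minEnclosingCircle(q[:,:2].astype(np.float32)) if len(q)>5 else 0, np.median(q,0))
p=r.capture('side');save(p,'s3.png')
rel(.4062,.2313,.20,90)
E
```

```text
t 6.0 tcp [0.409  0.2317 0.2068] rot [-155.8   89.3   24.3] F [ 0.2 -1.  -2. ] w 0.024230639110793647 j [ 53.9   2.3 -28.2   0.4 -58.9  35.9]
841
((0.40646448731422424, 0.2312806397676468), 0.02687297947704792) [0.42381286 0.23106983 0.12482204]
shift [ 0.048 -0.     0.021] turn [-0.    -0.016  0.007]
```

View pics/w3.png

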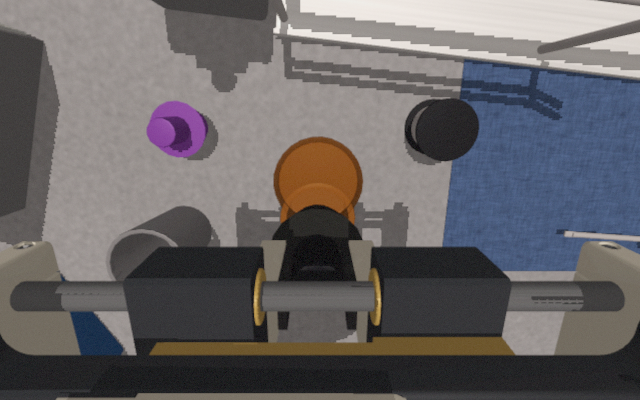

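>>> send_rows(plan=[[[0,-0.0,0.013],[0,-0.016,0.007]],[[0,-0.0,0.013],[0,-0.016,0.007]],[[0.1,-0.0,0.013],[0,-0.016,0.007]],[[0.2,-0.0,0.013],[0,-0.016,0.007]],[[0.2,-0.0,0.013],[0,-0.016,0.007]]])

```text
time_s: 6.6
tcp_pos: [0.4068, 0.2301, 0.1756]
eef_rot: [36.2, 89.8, -143.9]
contact_force: [-0.7, 0.2, -0.5]
gripper_width: 0.0241
```

>>> send_rows(plan=[[[0.02,0,0],[0,0,0]],[[0.04,0,0],[0,0,0]],[[0.06,0,0],[0,0,0]],[[0.08,0,0],[0,0,0]],[[0.08,0,0],[0,0,0]]])

```text
time_s: 7.1
tcp_pos: [0.4076, 0.2311, 0.1643]
eef_rot: [0.6, 90.0, -179.5]
contact_force: [1.5, 3.0, 3.3]
gripper_width: 0.0244
```

>>> send_rows(plan=[[[0.01,0,0],[0,0,0]],[[0.02,0,0],[0,0,0]],[[0.03,0,0],[0,0,0]],[[0.04,0,0],[0,0,0]],[[0.04,0,0],[0,0,0]]])

```text
time_s: 7.6
tcp_pos: [0.409, 0.232, 0.1629]
eef_rot: [-148.5, 89.8, 31.6]
contact_force: [-13.4, -3.3, 42.2]
gripper_width: 0.0243
```

>>> send_rows(plan=[[[0.01,0,0],[0,0,0]],[[0.02,0,0],[0,0,0]],[[0.02,0,0],[0,0,0]],[[0.02,0,0],[0,0,0]],[[0.02,0,0],[0,0,0]]])

```text
time_s: 8.1
tcp_pos: [0.4094, 0.2321, 0.163]
eef_rot: [-153.0, 89.7, 27.2]
contact_force: [-12.1, -2.8, 34.0]
gripper_width: 0.0246
```

>>> send_rows(plan=[[[0,0,0],[0,0,0]],[[0,0,0],[0,0,0]],[[0,0,0],[0,0,0]],[[0,0,0],[0,0,0]],[[0,0,0],[0,0,0]]], jaw=0)

```text
time_s: 8.6
tcp_pos: [0.4092, 0.2318, 0.1626]
eef_rot: [-158.2, 89.7, 21.9]
contact_force: [0.7, 0.0, 0.3]
gripper_width: 0.0439
```

>>> send_rows(plan=[[[-0.2,0,0],[0,0,0]],[[-0.4,0,0],[0,0,0]],[[-0.7,0,0],[0,0,0]],[[-0.95,0,0],[0,0,0]],[[-0.95,0,0],[0,0,0]]])

```text
time_s: 9.1
tcp_pos: [0.4104, 0.233, 0.3103]
eef_rot: [-146.2, 89.3, 33.9]
contact_force: [-0.0, 0.4, -0.7]
gripper_width: 0.0437
```

```bash
python3 - <<'E'
from h import *
s=st()
p=r.capture('wrist');save(p,'w4.png');C=cloud(p)
for z0,z1 in((.12,.1275),(.135,.1445),(.17,.18),(.145,.18)):
    q=C[(C[...,2]>z0)&(C[...,2]<z1)&(np.hypot(C[...,0]-.4062,C[...,1]-.231)<.045)]
    print(z0,len(q)); print(cv2.minEnclosingCircle(q[:,:2].astype(np.float32)) if len(q)>5 else 0, np.median(q,0))
# carriers again
p=r.capture('scene')
C=cloud(p).reshape(-1,3);C=C[np.isfinite(C[:,0])]
t=C[(C[:,2]>.165)&(C[:,2]<.18)&(C[:,1]<-.1)&(C[:,0]<.62)]
for c in((.52,-.415),(.457,-.192),(.382,-.322)):
  q=t[np.hypot(t[:,0]-c[0],t[:,1]-c[1])<.07];print(c,len(q),q.mean(0))
rel(.4577,-.1923,.28,84)
E
```

```text
t 9.1 tcp [0.4104 0.233  0.3103] rot [-146.2   89.3   33.9] F [-0.   0.4 -0.7] w 0.04366893664200357 j [ 53.8  -1.8 -18.3   0.3 -72.8  36.3]
0.12 237
((0.4095752537250519, 0.23110833764076233), 0.02667601779103279) [0.42795861 0.23124262 0.12475162]
0.135 1361
((0.4059915542602539, 0.23150061070919037), 0.026104429736733437) [0.41224429 0.23122146 0.14057895]
0.17 600
((0.40630170702934265, 0.23087067902088165), 0.012443887069821358) [0.40706982 0.2310818  0.1745077 ]
0.145 756
((0.4064524471759796, 0.23109987378120422), 0.012480036355555058) [0.4096768  0.23109516 0.17424436]
(0.52, -0.415) 52 [ 0.52290877 -0.41388075  0.17064099]
(0.457, -0.192) 51 [ 0.45991936 -0.19069218  0.17135683]
(0.382, -0.322) 45 [ 0.38348206 -0.32088434  0.17152959]
shift [ 0.163  2.828 -0.321] turn [ 0.136 -0.006  0.004]
```

View pics/w4.png

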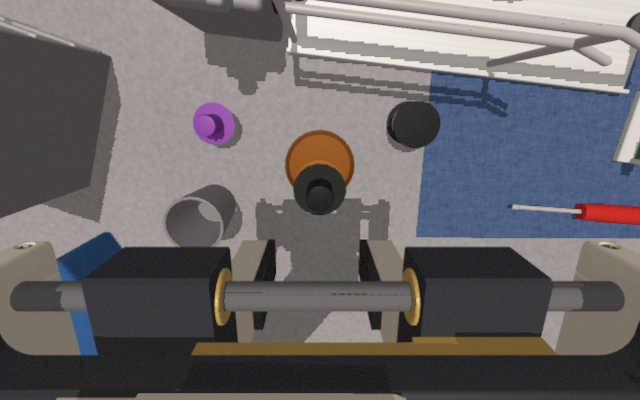

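The stopper sits concentric, with its top at 0.1745 m, so its narrow end is about 20 mm below the rim and fully home. Next is the nearest carrier.

>>> send_rows(plan=[[[0,0.94,-0.1],[0.13,0,0]],[[0,0.94,-0.1],[0.13,0,0]],[[0,0.94,-0.1],[0.13,0,0]],[[0,0.94,-0.1],[0.13,0,0]],[[0,0.94,-0.1],[0.13,0,0]]], jaw=0.1)

```text
time_s: 9.7
tcp_pos: [0.4234, 0.0897, 0.304]
eef_rot: [-140.8, 89.8, 33.3]
contact_force: [-0.2, 1.0, -0.0]
gripper_width: 0.048
```

>>> send_rows(plan=[[[0,0.94,0.0],[0,0,0]],[[0,0.94,0.0],[0,0,0]],[[0,0.94,0.0],[0,0,0]],[[0,0.94,0.0],[0,0,0]],[[0,0.94,0],[0,0,0]]])

```text
time_s: 10.2
tcp_pos: [0.4089, -0.0506, 0.303]
eef_rot: [-130.6, 89.8, 43.4]
contact_force: [0.4, 0.4, 0.6]
gripper_width: 0.0481
```

>>> send_rows(plan=[[[0,0.94,0.0],[0,0,0]],[[0,0.94,0.0],[0,0,0]],[[0,0.94,0.0],[0,0,0]],[[0,0.94,0.0],[0,0,0]],[[0,0.94,0],[0,0,0]]])

```text
time_s: 10.7
tcp_pos: [0.3947, -0.1904, 0.3019]
eef_rot: [-102.0, 89.9, 72.0]
contact_force: [-0.1, 0.1, -0.3]
gripper_width: 0.0483
```

```bash
cat >> h.py <<'E'
def tab(x,y,zlo=.163,zhi=.18,zt=.158,rad=.05):
    p=r.capture('wrist');C=cloud(p).reshape(-1,3);C=C[np.isfinite(C[:,0])]
    q=C[(C[:,2]>zlo)&(C[:,2]<zhi)&(np.hypot(C[:,0]-x,C[:,1]-y)<rad)]
    (a,b),(w,h),ang=cv2.minAreaRect(q[:,:2].astype(np.float32))
    if w<h: ang-=90
    ang=(ang+90)%180-90
    print('tab',len(q),(a,b),(w,h),'yaw',ang,'z',np.median(q[:,2])); rel(a,b,zt,ang+90)
    return p
E
python3 - <<'E'
from h import *
st();p=tab(.458,-.192);save(p,'w5.png')
E
```

```text
t 10.7 tcp [ 0.3947 -0.1904  0.3019] rot [-102.    89.9   72. ] F [-0.1  0.1 -0.3] w 0.0482798951843441 j [  0.1  -4.6 -21.8  -0.1 -72.8  83.9]
tab 557 (0.4560301899909973, -0.1928594410419464) (0.011304888874292374, 0.028744906187057495) yaw -5.932777404785156 z 0.1728529594167405
shift [ 0.961 -0.019 -0.407] turn [ 0.    -0.001  0.003]
```

View pics/w5.png

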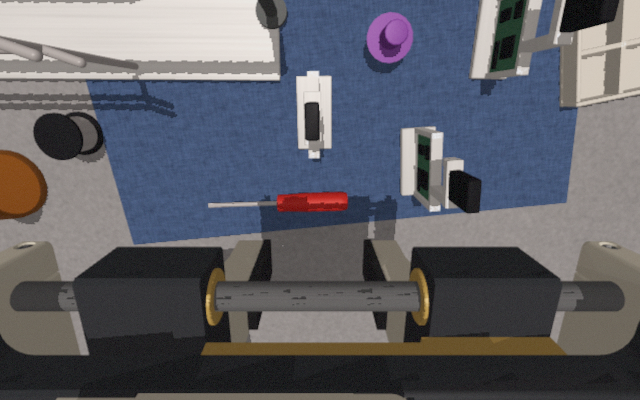

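The carrier's tab shows at (312,120), and its size and height match what was given. I'll grasp and lift it.

>>> send_rows(plan=[[[0.1,-0.019,-0.4],[0,0,0]],[[0.2,-0.019,-0.407],[0,0,0]],[[0.3,-0.019,-0.407],[0,0,0]],[[0.4,-0.019,-0.407],[0,0,0]],[[0.5,-0.019,-0.407],[0,0,0]]])

```text
time_s: 11.25
tcp_pos: [0.4568, -0.1907, 0.2263]
eef_rot: [-100.9, 89.8, 73.4]
contact_force: [0.0, 0.4, -0.1]
gripper_width: 0.048
```

```bash
python3 - <<'E'
from h import *
st();rel(.456,-.193,.158,84)
E
```

```text
t 11.25 tcp [ 0.4568 -0.1907  0.2263] rot [-100.9   89.8   73.4] F [ 0.   0.4 -0.1] w 0.04800392900586275 j [  0.    4.3 -23.1  -0.2 -62.6  84.3]
shift [0.455 0.017 0.004] turn [ 0.006 -0.001  0.003]
```

>>> send_rows(plan=[[[0.1,0.015,0.004],[0,0,0]],[[0.2,0.015,0.004],[0,0,0]],[[0.35,0.015,0.004],[0,0,0]],[[0.455,0.015,0.004],[0,0,0]],[[0.455,0.015,0.004],[0,0,0]]])

```text
time_s: 11.75
tcp_pos: [0.4554, -0.1905, 0.1561]
eef_rot: [-39.7, 89.7, 134.8]
contact_force: [0.1, 0.7, -0.1]
gripper_width: 0.0484
```

>>> send_rows(plan=[[[0,0,0],[0,0,0]],[[0,0,0],[0,0,0]],[[0,0,0],[0,0,0]],[[0,0,0],[0,0,0]],[[0,0,0],[0,0,0]]], jaw=-1, force=45)

```text
time_s: 12.25
tcp_pos: [0.4556, -0.1905, 0.1565]
eef_rot: [-48.7, 89.8, 125.7]
contact_force: [0.5, -1.5, 0.6]
gripper_width: 0.0137
```

>>> send_rows(plan=[[[-0.2,0,0],[0,0,0]],[[-0.4,0,0],[0,0,0]],[[-0.6,0,0],[0,0,0]],[[-0.8,0,0],[0,0,0]],[[-1.0,0,0],[0,0,0]]])

```text
time_s: 12.75
tcp_pos: [0.4553, -0.191, 0.3076]
eef_rot: [-47.7, 89.7, 126.7]
contact_force: [1.2, 0.5, -2.9]
gripper_width: 0.0118
```

>>> send_rows(plan=[[[-0.03,-0.2,0],[0,0,0]],[[-0.03,-0.4,0],[0,0,0]],[[-0.03,-0.6,0],[0,0,0]],[[-0.03,-0.8,0],[0,0,0]],[[-0.03,-0.8,0],[0,0,0]]])

```text
time_s: 13.25
tcp_pos: [0.4669, -0.0693, 0.3123]
eef_rot: [-53.8, 89.7, 120.7]
contact_force: [-0.1, 0.1, -2.5]
gripper_width: 0.0118
```

```bash
cat >> h.py <<'E'
O=np.array([.598,.034]);c,s_=.9936,-.1132; SX=np.array([c,s_]);SY=np.array([-s_,c])
def W(sx,sy): return O+sx*SX+sy*SY
def tst():
    t=r.get_state()['tcp_pos'];d=np.array(t[:2])-O;print('tcp in station',np.round([d@SX,d@SY,t[2]],4))
E
python3 - <<'E'
from h import *
st();tst();rel(*W(-.06,-.12),.313,83.5);rel(*W(0,-.12),.313,83.5)
p=r.capture('side');save(p,'s6.png')
q=r.capture('scene')
# rail check seen near entry with both
for k in (p,q):
    C=cloud(k).reshape(-1,3);C=C[np.isfinite(C[:,0])];d=C[:,:2]-O
    x=d@SX;y=d@SY;m=(abs(x)<.03)&(y>-.18)&(y<-.06)&(C[:,2]>.252)&(C[:,2]<.262);print(m.sum(),x[m].mean(),np.percentile(x[m],[5,95]),C[m,2].max())
E
```

```text
t 13.25 tcp [ 0.4669 -0.0693  0.3123] rot [-53.8  89.7 120.7] F [-0.1  0.1 -2.5] w 0.011826338180053669 j [ 15.3  -1.2 -17.2  -0.3 -74.1  69.3]
tcp in station [-0.1185 -0.1175  0.3123]
shift [-0.006  0.024 -0.39 ] turn [0.023 0.004 0.005]
shift [-0.007  0.031 -0.79 ] turn [0.023 0.004 0.005]
183 -0.0029271734619006505 [-0.00677811  0.00270365] 0.25881870187906636
232 0.002198686933906516 [-0.00418541  0.00745   ] 0.2614621888705717
```

View pics/s6.png

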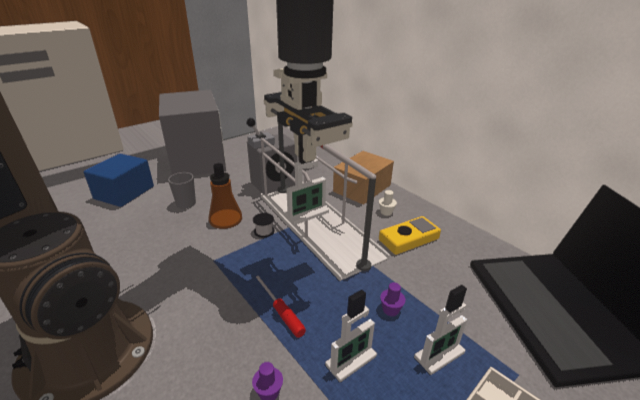

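The side view shows the carrier held upright at (307,198), in front of the rail. I'll hook it on.

>>> send_rows(plan=[[[0,0.024,-0.1],[0.023,0.004,0.005]],[[0,0.024,-0.2],[0.023,0.004,0.005]],[[0,0.024,-0.3],[0.023,0.004,0.005]],[[0,0.024,-0.4],[0.023,0.004,0.005]],[[0,0.024,-0.4],[0.023,0.004,0.005]]])

```text
time_s: 13.85
tcp_pos: [0.5283, -0.0811, 0.311]
eef_rot: [37.7, 89.9, -148.9]
contact_force: [0.5, -0.3, -2.1]
gripper_width: 0.0119
```

>>> send_rows(plan=[[[0,0,-0.1],[0,0,0]],[[0,0,-0.2],[0,0,0]],[[0,0,-0.3],[0,0,0]],[[0,0,-0.39],[0,0,0]],[[0,0,-0.39],[0,0,0]]])

```text
time_s: 14.35
tcp_pos: [0.5873, -0.0881, 0.3097]
eef_rot: [24.8, 89.7, -161.8]
contact_force: [-0.6, -0.0, -2.5]
gripper_width: 0.0121
```

```bash
python3 - <<'E'
from h import *
st();tst();rel(*W(0,-.12),.294,83.5)
E
```

```text
t 14.35 tcp [ 0.5873 -0.0881  0.3097] rot [  24.8   89.7 -161.8] F [-0.6 -0.  -2.5] w 0.012136466856327051 j [ 10.3  11.1  -4.    0.  -75.2  73. ]
tcp in station [ 0.0032 -0.1225  0.3097]
shift [ 0.105 -0.017  0.021] turn [-0.003  0.005 -0.002]
```

>>> send_rows(plan=[[[0.03,0,0.02],[0,0,0]],[[0.06,0,0.02],[0,0,0]],[[0.09,0,0.02],[0,0,0]],[[0.1,0,0.02],[0,0,0]],[[0.1,0,0.02],[0,0,0]]])

```text
time_s: 14.85
tcp_pos: [0.584, -0.0877, 0.2948]
eef_rot: [25.9, 89.8, -160.7]
contact_force: [0.3, -0.2, -2.2]
gripper_width: 0.0116
```

>>> send_rows(plan=[[[0,-0.15,0],[0,0,0]],[[0,-0.3,0],[0,0,0]],[[0,-0.45,0],[0,0,0]],[[0,-0.6,0],[0,0,0]],[[0,-0.7,0],[0,0,0]]])

```text
time_s: 15.35
tcp_pos: [0.5963, 0.0179, 0.2949]
eef_rot: [25.0, 89.8, -161.6]
contact_force: [-0.4, -0.9, -1.4]
gripper_width: 0.0115
```

```bash
python3 - <<'E'
from h import *
st();tst();rel(*W(0,.18),.2945,83.5)
E
```

```text
t 15.35 tcp [0.5963 0.0179 0.2949] rot [  25.    89.8 -161.6] F [-0.4 -0.9 -1.4] w 0.011507967917940455 j [ 20.5  11.7  -5.1  -0.  -73.4  62.9]
tcp in station [ 2.000e-04 -1.610e-02  2.949e-01]
shift [ 0.    -1.308  0.003] turn [-0.002  0.004 -0.002]
```

>>> send_rows(plan=[[[0,-0.18,0],[0,0,0]],[[0,-0.36,0],[0,0,0]],[[0,-0.54,0],[0,0,0]],[[0,-0.72,0],[0,0,0]],[[0,-0.86,0],[0,0,0]]])

```text
time_s: 15.85
tcp_pos: [0.6113, 0.1476, 0.2947]
eef_rot: [25.2, 89.8, -161.4]
contact_force: [0.1, -0.7, -1.7]
gripper_width: 0.0117
```

>>> send_rows(plan=[[[0,-0.15,0],[0,0,0]],[[0,-0.3,0],[0,0,0]],[[0,-0.4,0],[0,0,0]],[[0,-0.45,0],[0,0,0]],[[0.01,-0.45,0],[0,0,0]]])

```text
time_s: 16.35
tcp_pos: [0.6194, 0.2163, 0.2943]
eef_rot: [-27.6, 89.9, 145.9]
contact_force: [-4.5, 6.8, 10.0]
gripper_width: 0.0118
```

```bash
python3 - <<'E'
from h import *
st();tst()
E
```

```text
t 16.35 tcp [0.6194 0.2163 0.2943] rot [-27.6  89.9 145.9] F [-4.5  6.8 10. ] w 0.011835270063107629 j [ 36.2  17.4   2.5  -0.1 -75.1  47.3]
tcp in station [0.0007 0.1836 0.2943]
```

>>> send_rows(plan=[[[0,0,0],[0,0,0]],[[0,0,0],[0,0,0]],[[0,0,0],[0,0,0]],[[0,0,0],[0,0,0]],[[0,0,0],[0,0,0]]], jaw=-0.3)

```text
time_s: 16.85
tcp_pos: [0.6195, 0.2159, 0.2943]
eef_rot: [-21.8, 89.9, 151.7]
contact_force: [0.6, -0.2, -0.0]
gripper_width: 0.0301
```

>>> send_rows(plan=[[[-0.1,0,0],[0,0,0]],[[-0.2,0,0],[0,0,0]],[[-0.3,0,0],[0,0,0]],[[-0.45,0,0],[0,0,0]],[[-0.45,0,0],[0,0,0]]])

```text
time_s: 17.35
tcp_pos: [0.6207, 0.2158, 0.3653]
eef_rot: [-136.6, 89.8, 36.8]
contact_force: [1.1, -0.3, 1.1]
gripper_width: 0.0305
```

>>> send_rows(plan=[[[0,1,0.3],[0,0,0]],[[0,1,0.3],[0,0,0]],[[0,1,0.3],[0,0,0]],[[0,1,0.3],[0,0,0]],[[0,1,0.3],[0,0,0]]])

```text
time_s: 17.85
tcp_pos: [0.5584, 0.0705, 0.3654]
eef_rot: [-138.5, 89.7, 34.9]
contact_force: [-0.1, 0.4, -0.5]
gripper_width: 0.0308
```

>>> send_rows(plan=[[[0,1,0.3],[0,0,0]],[[0,1,0.3],[0,0,0]],[[0,1,0.3],[0,0,0]],[[0,1,0.3],[0,0,0]],[[0,1,0.3],[0,0,0]]])

```text
time_s: 18.35
tcp_pos: [0.4965, -0.0738, 0.3646]
eef_rot: [-138.5, 89.7, 34.8]
contact_force: [1.2, 0.8, -0.4]
gripper_width: 0.0305
```

>>> send_rows(plan=[[[0.3,1,0.6],[0,0,0]],[[0.3,1,0.6],[0,0,0]],[[0.3,1,0.6],[0,0,0]],[[0.3,1,0.6],[0,0,0]],[[0.3,1,0.6],[0,0,0]]], jaw=0.1)

```text
time_s: 18.85
tcp_pos: [0.3886, -0.2127, 0.3173]
eef_rot: [-116.9, 89.7, 56.3]
contact_force: [0.7, 0.4, 0.5]
gripper_width: 0.0478
```

```bash
python3 - <<'E'
from h import *
st();p=r.capture('scene');q=r.capture('side');save(p,'c7.png')
for k in(p,q):
  C=cloud(k).reshape(-1,3);C=C[np.isfinite(C[:,0])]
  t=C[(C[:,2]>.163)&(C[:,2]<.18)&(C[:,1]<-.12)&(C[:,0]<.57)&(C[:,0]>.3)]
  for c in((.52,-.415),(.382,-.322)):
    m=t[np.hypot(t[:,0]-c[0],t[:,1]-c[1])<.07];print(c,len(m),m.mean(0))
  h=C[(C[:,2]>.305)&(C[:,2]<.316)];d=h[:,:2]-O;x=d@SX;y=d@SY;g=(abs(x)<.05)&(y>-.01)&(y<.23);print('hung',g.sum(),np.c_[x,y,h[:,2]][g].mean(0) if g.any() else 0)
rel(.362,-.322,.31,84)
E
```

```text
t 18.85 tcp [ 0.3886 -0.2127  0.3173] rot [-116.9   89.7   56.3] F [0.7 0.4 0.5] w 0.0478373861128973 j [ -3.3  -4.6 -19.8  -0.2 -74.7  86.5]
(0.52, -0.415) 60 [ 0.52336059 -0.41300891  0.17031306]
(0.382, -0.322) 53 [ 0.38335999 -0.3203697   0.17023054]
hung 87 [0.00658267 0.1844519  0.3092965 ]
(0.52, -0.415) 155 [ 0.51796917 -0.4175645   0.17087188]
(0.382, -0.322) 168 [ 0.3785319  -0.32471562  0.17077704]
hung 7 [-0.00872171  0.18142199  0.3068219 ]
shift [0.052 0.753 0.103] turn [-0.017 -0.005  0.005]
```

View pics/c7.png

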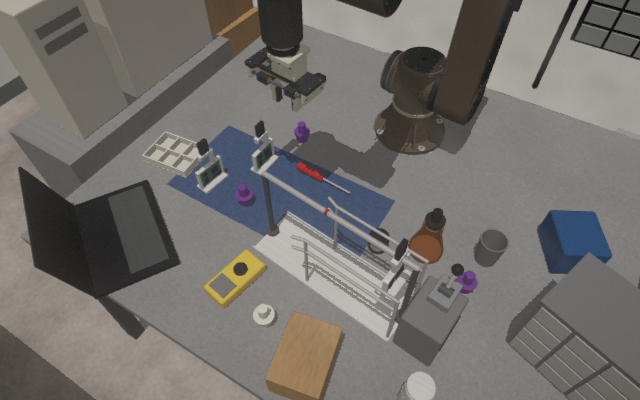

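The first carrier hangs at (397,265) and the flask is closed at (432,235). The two remaining carriers are unmoved at (262,155) and (208,170).

>>> send_rows(plan=[[[0,0.7,0.1],[0.05,0,0]],[[0,0.7,0.1],[0.05,0,0]],[[0,0.7,0.1],[0.05,0,0]],[[0,0.7,0.1],[0.05,0,0]],[[0,0.7,0.1],[0.05,0,0]]])

```text
time_s: 19.45
tcp_pos: [0.3645, -0.3132, 0.3177]
eef_rot: [-128.5, 89.7, 42.5]
contact_force: [-0.1, -0.8, -0.3]
gripper_width: 0.0481
```

```bash
python3 - <<'E'
from h import *
st();p=tab(.381,-.322)
E
```

```text
t 19.45 tcp [ 0.3645 -0.3132  0.3177] rot [-128.5   89.7   42.5] F [-0.1 -0.8 -0.3] w 0.04809484599305814 j [-17.4  -0.6 -16.   -0.3 -74.5  98.5]
tab 464 (0.37948474287986755, -0.3233965337276459) (0.011914478614926338, 0.03003469854593277) yaw -2.0383529663085938 z 0.1728441183661483
shift [ 1.065  0.058 -0.106] turn [-0.153 -0.005  0.005]
```

>>> send_rows(plan=[[[0,0.055,-0.106],[-0.153,-0.005,0.005]],[[0.15,0.055,-0.106],[-0.153,-0.005,0.005]],[[0.3,0.055,-0.106],[-0.153,-0.005,0.005]],[[0.45,0.055,-0.106],[-0.153,-0.005,0.005]],[[0.5,0.055,-0.106],[-0.153,-0.005,0.005]]])

```text
time_s: 20.0
tcp_pos: [0.3792, -0.3215, 0.241]
eef_rot: [-36.6, 89.9, 141.5]
contact_force: [0.1, -0.0, 0.3]
gripper_width: 0.0481
```

```bash
python3 - <<'E'
from h import *
st();rel(.3795,-.3235,.1565,88)
E
```

```text
t 20.0 tcp [ 0.3792 -0.3215  0.241 ] rot [-36.6  89.9 141.5] F [ 0.1 -0.   0.3] w 0.04814642639450045 j [-1.760e+01  3.900e+00 -2.150e+01 -1.000e-01 -6.470e+01  1.058e+02]
shift [ 0.563  0.014 -0.004] turn [0.002 0.003 0.002]
```

>>> send_rows(plan=[[[0.15,0.012,-0.004],[0,0,0]],[[0.3,0.012,-0.004],[0,0,0]],[[0.45,0.012,-0.004],[0,0,0]],[[0.563,0.012,-0.004],[0,0,0]],[[0.563,0.012,-0.004],[0,0,0]]])

```text
time_s: 20.5
tcp_pos: [0.3792, -0.322, 0.1553]
eef_rot: [-28.9, 89.7, 149.3]
contact_force: [-1.4, 0.1, 0.1]
gripper_width: 0.0479
```

>>> send_rows(plan=[[[0,0,0],[0,0,0]],[[0,0,0],[0,0,0]],[[0,0,0],[0,0,0]],[[0,0,0],[0,0,0]],[[0,0,0],[0,0,0]]], jaw=-1, force=45)

```text
time_s: 21.0
tcp_pos: [0.3794, -0.3221, 0.1558]
eef_rot: [-30.6, 89.7, 147.6]
contact_force: [-0.3, 0.4, -0.1]
gripper_width: 0.0138
```

>>> send_rows(plan=[[[-0.2,0,0],[0,0,0]],[[-0.4,0,0],[0,0,0]],[[-0.6,0,0],[0,0,0]],[[-0.8,0,0],[0,0,0]],[[-1.0,0,0],[0,0,0]]])

```text
time_s: 21.5
tcp_pos: [0.3794, -0.3222, 0.3066]
eef_rot: [-34.1, 89.7, 144.1]
contact_force: [0.8, -0.4, -3.7]
gripper_width: 0.0119
```

>>> send_rows(plan=[[[-0.03,-0.2,-0.06],[0.1,0,0]],[[-0.03,-0.4,-0.12],[0.1,0,0]],[[-0.03,-0.6,-0.18],[0.1,0,0]],[[-0.03,-0.8,-0.24],[0.1,0,0]],[[-0.03,-0.8,-0.24],[0.1,0,0]]])

```text
time_s: 22.0
tcp_pos: [0.4197, -0.2008, 0.311]
eef_rot: [-38.1, 89.6, 135.7]
contact_force: [-0.3, 1.0, -3.2]
gripper_width: 0.0115
```

>>> send_rows(plan=[[[0,-0.2,-0.06],[0,0,0]],[[0,-0.4,-0.12],[0,0,0]],[[0,-0.6,-0.18],[0,0,0]],[[0,-0.8,-0.24],[0,0,0]],[[0,-0.9,-0.24],[0,0,0]]])

```text
time_s: 22.5
tcp_pos: [0.4707, -0.069, 0.3108]
eef_rot: [-34.7, 89.6, 139.1]
contact_force: [0.7, 0.7, -4.0]
gripper_width: 0.0119
```

```bash
python3 - <<'E'
from h import *
st();tst();rel(*W(-.06,-.12),.3115,83.5);rel(*W(0,-.12),.3115,83.5)
E
```

```text
t 22.5 tcp [ 0.4707 -0.069   0.3108] rot [-34.7  89.6 139.1] F [ 0.7  0.7 -4. ] w 0.011941442337239178 j [ 15.2  -0.7 -16.9  -0.4 -74.   68.8]
tcp in station [-0.1148 -0.1167  0.3108]
shift [-0.007  0.024 -0.365] turn [0.007 0.008 0.005]
shift [-0.01   0.026 -0.765] turn [0.007 0.008 0.005]
```

>>> send_rows(plan=[[[0,0.024,-0.1],[0.007,0.008,0.005]],[[0,0.024,-0.2],[0.007,0.008,0.005]],[[0,0.024,-0.3],[0.007,0.008,0.005]],[[0,0.024,-0.38],[0.007,0.008,0.005]],[[0,0.024,-0.38],[0.007,0.008,0.005]]])

```text
time_s: 23.0
tcp_pos: [0.5286, -0.0795, 0.3095]
eef_rot: [16.3, 89.9, -170.3]
contact_force: [0.0, -0.4, -3.3]
gripper_width: 0.0117
```

>>> send_rows(plan=[[[0,0,-0.1],[0,0,0]],[[0,0,-0.2],[0,0,0]],[[0,0,-0.3],[0,0,0]],[[0,0,-0.38],[0,0,0]],[[0,0,-0.38],[0,0,0]]])

```text
time_s: 23.5
tcp_pos: [0.5862, -0.0865, 0.3087]
eef_rot: [18.2, 89.9, -168.4]
contact_force: [0.2, -0.1, -3.1]
gripper_width: 0.0117
```

```bash
python3 - <<'E'
from h import *
st();tst();rel(*W(0,-.12),.2935,83.5)
E
```

```text
t 23.5 tcp [ 0.5862 -0.0865  0.3087] rot [  18.2   89.9 -168.4] F [ 0.2 -0.1 -3.1] w 0.011678296525396247 j [ 10.5  10.9  -4.3   0.  -74.9  72.9]
tcp in station [ 0.0019 -0.1211  0.3087]
shift [ 0.101 -0.007  0.013] turn [-0.003  0.003 -0.001]
```

>>> send_rows(plan=[[[0.03,0,0.013],[0,0,0]],[[0.06,0,0.013],[0,0,0]],[[0.09,0,0.013],[0,0,0]],[[0.095,0,0.013],[0,0,0]],[[0.095,0,0.013],[0,0,0]]])

```text
time_s: 24.0
tcp_pos: [0.584, -0.0862, 0.2944]
eef_rot: [18.0, 89.9, -168.6]
contact_force: [-1.4, -0.2, -1.8]
gripper_width: 0.0116
```

>>> send_rows(plan=[[[0,-0.18,0],[0,0,0]],[[0,-0.36,0],[0,0,0]],[[0,-0.54,0],[0,0,0]],[[0,-0.72,0],[0,0,0]],[[0,-0.86,0],[0,0,0]]])

```text
time_s: 24.5
tcp_pos: [0.599, 0.0434, 0.2946]
eef_rot: [10.7, 89.9, -175.9]
contact_force: [0.2, 0.8, -2.8]
gripper_width: 0.0119
```

```bash
python3 - <<'E'
from h import *
st();tst();rel(*W(0,.124),.2925,83.5)
E
```

```text
t 24.5 tcp [0.599  0.0434 0.2946] rot [  10.7   89.9 -175.9] F [ 0.2  0.8 -2.8] w 0.011870853901022315 j [ 22.8  12.1  -4.7  -0.  -73.4  60.7]
tcp in station [-1.000e-04  9.400e-03  2.946e-01]
shift [ 0.014 -0.764  0.001] turn [-0.002  0.002 -0.   ]
```

>>> send_rows(plan=[[[0,-0.18,0],[0,0,0]],[[0,-0.36,0],[0,0,0]],[[0,-0.54,0],[0,0,0]],[[0,-0.72,0],[0,0,0]],[[0.016,-0.764,0],[0,0,0]]])

```text
time_s: 25.0
tcp_pos: [0.6125, 0.1581, 0.2938]
eef_rot: [86.1, 89.8, -100.4]
contact_force: [-3.9, -12.4, 14.3]
gripper_width: 0.0121
```

>>> send_rows(plan=[[[0,0,0],[0,0,0]],[[0,0,0],[0,0,0]],[[0,0,0],[0,0,0]],[[0,0,0],[0,0,0]],[[0,0,0],[0,0,0]]], jaw=-0.3)

```text
time_s: 25.5
tcp_pos: [0.6125, 0.1577, 0.2939]
eef_rot: [87.7, 89.8, -98.8]
contact_force: [0.4, 0.0, -0.8]
gripper_width: 0.0302
```

>>> send_rows(plan=[[[-0.1,0,0],[0,0,0]],[[-0.2,0,0],[0,0,0]],[[-0.3,0,0],[0,0,0]],[[-0.45,0,0],[0,0,0]],[[-0.45,0,0],[0,0,0]]])

```text
time_s: 26.0
tcp_pos: [0.6137, 0.1578, 0.3649]
eef_rot: [174.2, 89.7, -12.3]
contact_force: [0.3, 0.1, 0.9]
gripper_width: 0.0305
```

>>> send_rows(plan=[[[0,1,0.1],[0,0,0]],[[0,1,0.1],[0,0,0]],[[0,1,0.1],[0,0,0]],[[0,1,0.1],[0,0,0]],[[0,1,0.1],[0,0,0]]])

```text
time_s: 26.5
tcp_pos: [0.5815, 0.0091, 0.365]
eef_rot: [179.7, 89.7, -7.0]
contact_force: [-0.0, 0.4, 0.6]
gripper_width: 0.0304
```

>>> send_rows(plan=[[[0,1,0.1],[0,0,0]],[[0,1,0.1],[0,0,0]],[[0,1,0.1],[0,0,0]],[[0,1,0.1],[0,0,0]],[[0,1,0.1],[0,0,0]]])

```text
time_s: 27.0
tcp_pos: [0.5492, -0.1386, 0.3645]
eef_rot: [-178.2, 89.7, -5.0]
contact_force: [0.3, 0.4, -0.3]
gripper_width: 0.0305
```

>>> send_rows(plan=[[[0.2,1,0.1],[0,0,0]],[[0.2,1,0.1],[0,0,0]],[[0.2,1,0.1],[0,0,0]],[[0.2,1,0.1],[0,0,0]],[[0.2,1,0.1],[0,0,0]]], jaw=0.1)

```text
time_s: 27.5
tcp_pos: [0.5173, -0.2856, 0.3334]
eef_rot: [-169.4, 89.8, 3.8]
contact_force: [0.6, -0.2, 0.6]
gripper_width: 0.0481
```

```bash
python3 - <<'E'
from h import *
st();p=r.capture('scene');q=r.capture('side')
for k in(p,q):
  C=cloud(k).reshape(-1,3);C=C[np.isfinite(C[:,0])]
  t=C[(C[:,2]>.163)&(C[:,2]<.18)&(C[:,1]<-.12)&(C[:,0]<.6)&(C[:,0]>.3)]
  print('remaining',len(t),t.mean(0),t.min(0),t.max(0))
  h=C[(C[:,2]>.302)&(C[:,2]<.316)];d=h[:,:2]-O;x=d@SX;y=d@SY;g=(abs(x)<.05)&(y>-.01)&(y<.23)
  for a,b in((.09,.155),(.155,.22)):
    e=g&(y>a)&(y<b);print('hung',e.sum(),np.c_[x,y,h[:,2]][e].mean(0) if e.any() else 0)
rel(.505,-.415,.31,82)
E
```

```text
t 27.5 tcp [ 0.5173 -0.2856  0.3334] rot [-169.4   89.8    3.8] F [ 0.6 -0.2  0.6] w 0.04811266179589982 j [-10.   10.   -2.2  -0.  -77.5  93.2]
remaining 560 [ 0.47900557 -0.81773798  0.1714954 ] [ 0.30007827 -1.06269469  0.16304231] [ 0.59999341 -0.14735641  0.17998318]
hung 91 [0.00626219 0.12602212 0.30855496]
hung 95 [0.007487  0.1845081 0.308717 ]
remaining 198 [ 0.52931197 -0.36247849  0.17094531] [ 0.5046257  -0.42368764  0.16320729] [ 0.58071175 -0.15005428  0.17912416]
hung 45 [0.00201848 0.12126876 0.30739383]
hung 47 [0.00308515 0.18041219 0.30712415]
shift [ 0.163  0.874 -0.015] turn [ 0.03  -0.006  0.   ]
```

>>> send_rows(plan=[[[0.1,0.85,0.02],[0.03,0,0]],[[0.1,0.85,0.02],[0.03,0,0]],[[0.1,0.85,0.02],[0.03,0,0]],[[0.1,0.85,0.02],[0.03,0,0]],[[0.1,0.85,0.02],[0.03,0,0]]])

```text
time_s: 28.1
tcp_pos: [0.5011, -0.4097, 0.3193]
eef_rot: [-171.8, 89.7, 0.2]
contact_force: [0.3, 0.8, -0.3]
gripper_width: 0.0484
```

```bash
python3 - <<'E'
from h import *
st();p=tab(.52,-.415)
E
```

```text
t 28.1 tcp [ 0.5011 -0.4097  0.3193] rot [-171.8   89.7    0.2] F [ 0.3  0.8 -0.3] w 0.04838279202987746 j [-2.210e+01  1.580e+01  3.500e+00 -1.000e-01 -7.740e+01  1.041e+02]
tab 462 (0.5196253657341003, -0.41669395565986633) (0.011597840115427971, 0.029415860772132874) yaw -7.806060791015625 z 0.17283311572458507
shift [ 1.078  0.032 -0.123] turn [-0.003 -0.007  0.001]
```

>>> send_rows(plan=[[[0,0.032,-0.123],[0,-0.007,0]],[[0.15,0.032,-0.123],[0,-0.007,0]],[[0.3,0.032,-0.123],[0,-0.007,0]],[[0.45,0.032,-0.123],[0,-0.007,0]],[[0.5,0.032,-0.123],[0,-0.007,0]]])

```text
time_s: 28.65
tcp_pos: [0.5193, -0.4142, 0.243]
eef_rot: [-39.1, 89.8, 133.1]
contact_force: [-0.8, 0.6, 0.2]
gripper_width: 0.048
```

```bash
python3 - <<'E'
from h import *
st();rel(.5196,-.4167,.1565,82.2)
E
```

```text
t 28.65 tcp [ 0.5193 -0.4142  0.243 ] rot [-39.1  89.8 133.1] F [-0.8  0.6  0.2] w 0.04803210320670791 j [-2.180e+01  1.970e+01 -8.000e-01 -1.000e-01 -6.960e+01  1.041e+02]
shift [ 0.576  0.017 -0.005] turn [0.    0.003 0.002]
```

>>> send_rows(plan=[[[0.15,0.017,-0.005],[0,0,0]],[[0.3,0.017,-0.005],[0,0,0]],[[0.45,0.017,-0.005],[0,0,0]],[[0.576,0.017,-0.005],[0,0,0]],[[0.576,0.017,-0.005],[0,0,0]]])

```text
time_s: 29.15
tcp_pos: [0.5192, -0.415, 0.155]
eef_rot: [-31.1, 89.6, 141.2]
contact_force: [0.5, -0.5, 0.5]
gripper_width: 0.0483
```

>>> send_rows(plan=[[[0,0,0],[0,0,0]],[[0,0,0],[0,0,0]],[[0,0,0],[0,0,0]],[[0,0,0],[0,0,0]],[[0,0,0],[0,0,0]]], jaw=-1, force=45)

```text
time_s: 29.65
tcp_pos: [0.5194, -0.4152, 0.1556]
eef_rot: [-33.3, 89.7, 139.0]
contact_force: [0.2, -0.3, 0.0]
gripper_width: 0.0136
```

>>> send_rows(plan=[[[-0.2,0,0],[0,0,0]],[[-0.4,0,0],[0,0,0]],[[-0.6,0,0],[0,0,0]],[[-0.8,0,0],[0,0,0]],[[-1.0,0,0],[0,0,0]]])

```text
time_s: 30.15
tcp_pos: [0.5196, -0.4154, 0.3064]
eef_rot: [-34.8, 89.6, 137.5]
contact_force: [0.3, -0.4, -1.9]
gripper_width: 0.0115
```

>>> send_rows(plan=[[[-0.03,-0.1,0.15],[-0.03,0,0]],[[-0.03,-0.2,0.3],[-0.03,0,0]],[[-0.03,-0.3,0.45],[-0.03,0,0]],[[-0.03,-0.4,0.6],[-0.03,0,0]],[[-0.03,-0.5,0.6],[-0.03,0,0]]])

```text
time_s: 30.65
tcp_pos: [0.438, -0.3281, 0.3121]
eef_rot: [-39.5, 89.6, 134.0]
contact_force: [-0.6, -0.5, -2.4]
gripper_width: 0.0118
```

>>> send_rows(plan=[[[0,-0.2,0],[0,0,0]],[[0,-0.4,0],[0,0,0]],[[0,-0.6,0],[0,0,0]],[[0,-0.8,0],[0,0,0]],[[0,-0.95,0],[0,0,0]]])

```text
time_s: 31.15
tcp_pos: [0.4542, -0.1848, 0.3126]
eef_rot: [-42.8, 89.6, 130.7]
contact_force: [-0.6, -0.1, -2.9]
gripper_width: 0.0116
```

```bash
python3 - <<'E'
from h import *
st();tst();rel(*W(-.11,-.12),.3115,83.5)
E
```

```text
t 31.15 tcp [ 0.4542 -0.1848  0.3126] rot [-42.8  89.6 130.7] F [-0.6 -0.1 -2.9] w 0.011551444104099157 j [  0.6   0.8 -15.2  -0.3 -74.3  83. ]
tcp in station [-0.1181 -0.2336  0.3126]
shift [ 0.011 -0.757 -0.055] turn [0.001 0.006 0.006]
```

>>> send_rows(plan=[[[0,-0.2,0],[0,0.006,0.006]],[[0,-0.4,0],[0,0.006,0.006]],[[0,-0.6,0],[0,0.006,0.006]],[[0,-0.75,-0.05],[0,0.006,0.006]],[[0,-0.75,-0.05],[0,0.006,0.006]]])

```text
time_s: 31.65
tcp_pos: [0.4753, -0.0714, 0.313]
eef_rot: [-73.3, 90.0, 100.4]
contact_force: [-0.7, 0.2, -3.3]
gripper_width: 0.0123
```

>>> send_rows(plan=[[[0,0,-0.1],[0,0,0]],[[0,0,-0.2],[0,0,0]],[[0,0,-0.3],[0,0,0]],[[0,0,-0.36],[0,0,0]],[[0,0,-0.36],[0,0,0]]])

```text
time_s: 32.15
tcp_pos: [0.5301, -0.0779, 0.312]
eef_rot: [-0.7, 89.9, 173.0]
contact_force: [0.8, 0.3, -2.9]
gripper_width: 0.0116
```

```bash
python3 - <<'E'
from h import *
st();tst();rel(*W(0,-.12),.3115,83.5)
E
```

```text
t 32.15 tcp [ 0.5301 -0.0779  0.312 ] rot [ -0.7  89.9 173. ] F [ 0.8  0.3 -2.9] w 0.011568885647799733 j [ 12.6   5.2 -10.6  -0.  -74.2  71. ]
tcp in station [-0.0548 -0.1189  0.312 ]
shift [ 0.003  0.008 -0.365] turn [0.003 0.002 0.   ]
```

>>> send_rows(plan=[[[0,0.005,-0.1],[0,0,0]],[[0,0.005,-0.2],[0,0,0]],[[0,0.005,-0.3],[0,0,0]],[[0,0.005,-0.362],[0,0,0]],[[0,0.005,-0.362],[0,0,0]]])

```text
time_s: 32.65
tcp_pos: [0.5844, -0.085, 0.3113]
eef_rot: [5.3, 89.8, 178.9]
contact_force: [0.7, 0.0, -1.8]
gripper_width: 0.0118
```

>>> send_rows(plan=[[[0.03,0,0.005],[0,0,0]],[[0.06,0,0.005],[0,0,0]],[[0.09,0,0.005],[0,0,0]],[[0.105,0,0.005],[0,0,0]],[[0.105,0,0.005],[0,0,0]]])

```text
time_s: 33.15
tcp_pos: [0.5832, -0.0849, 0.2952]
eef_rot: [5.7, 89.8, 179.3]
contact_force: [-0.2, -0.0, -2.6]
gripper_width: 0.012
```

```bash
python3 - <<'E'
from h import *
st();tst();rel(*W(0,.062),.2945,83.5)
E
```

```text
t 33.15 tcp [ 0.5832 -0.0849  0.2952] rot [  5.7  89.8 179.3] F [-0.2 -0.  -2.6] w 0.011964332487868263 j [ 10.7  11.   -5.9  -0.  -73.3  72.9]
tcp in station [-0.0012 -0.1198  0.2952]
shift [ 0.004 -1.212 -0.01 ] turn [ 0.002  0.004 -0.   ]
```

>>> send_rows(plan=[[[0,-0.15,-0.01],[0,0,0]],[[0,-0.3,-0.01],[0,0,0]],[[0,-0.45,-0.01],[0,0,0]],[[0,-0.6,-0.01],[0,0,0]],[[0,-0.7,-0.01],[0,0,0]]])

```text
time_s: 33.65
tcp_pos: [0.5966, 0.0207, 0.2954]
eef_rot: [0.9, 89.8, 174.5]
contact_force: [0.1, -0.1, -2.0]
gripper_width: 0.0118
```

>>> send_rows(plan=[[[0,-0.15,0],[0,0,0]],[[0,-0.3,0],[0,0,0]],[[0,-0.45,0],[0,0,0]],[[0,-0.51,0],[0,0,0]],[[0.012,-0.51,0],[0,0,0]]])

```text
time_s: 34.15
tcp_pos: [0.6053, 0.0976, 0.2937]
eef_rot: [-1.0, 89.9, 172.7]
contact_force: [-0.6, -1.0, -2.4]
gripper_width: 0.0118
```

>>> send_rows(plan=[[[0,0,0],[0,0,0]],[[0,0,0],[0,0,0]],[[0,0,0],[0,0,0]],[[0,0,0],[0,0,0]],[[0,0,0],[0,0,0]]], jaw=-0.3)

```text
time_s: 34.65
tcp_pos: [0.6054, 0.0972, 0.2939]
eef_rot: [-4.7, 89.9, 168.9]
contact_force: [0.6, 0.5, 0.2]
gripper_width: 0.0302
```

>>> send_rows(plan=[[[-0.1,0,0],[0,0,0]],[[-0.2,0,0],[0,0,0]],[[-0.3,0,0],[0,0,0]],[[-0.45,0,0],[0,0,0]],[[-0.45,0,0],[0,0,0]]])

```text
time_s: 35.15
tcp_pos: [0.6067, 0.0971, 0.3649]
eef_rot: [-148.4, 89.8, 25.3]
contact_force: [0.1, -0.2, 0.8]
gripper_width: 0.0306
```

>>> send_rows(plan=[[[0,0,0.3],[0,0,0]],[[0,0,0.6],[0,0,0]],[[0,0,0.8],[0,0,0]],[[0,0,0.8],[0,0,0]],[[0,0,0.8],[0,0,0]]])

```text
time_s: 35.65
tcp_pos: [0.4871, 0.1104, 0.3652]
eef_rot: [-145.1, 89.7, 28.7]
contact_force: [0.3, -0.8, -0.4]
gripper_width: 0.0308
```

```bash
python3 - <<'E'
from h import *
st();tst();p=r.capture('scene');q=r.capture('side');w=r.capture('wrist');print('cam-tcp',w['pose'][:3,3]-r.get_state()['tcp_pos']);save(p,'c9.png')
cv2.imwrite('pics/c9b.png',np.vstack([cv2.resize(k['color'][120:320,200:520,::-1],None,fx=1.5,fy=1.5) for k in(p,q)]))
for k in(p,q):
  C=cloud(k).reshape(-1,3);C=C[np.isfinite(C[:,0])]
  d=C[:,:2]-O;x=d@SX;y=d@SY;g=(abs(x)<.03)&(y>0)&(y<.23)&(C[:,2]>.300)&(C[:,2]<.316)
  for a,b in((.03,.092),(.092,.155),(.155,.22)):
    e=g&(y>a)&(y<b);print('hung',e.sum(),np.c_[x,y,C[:,2]][e].mean(0) if e.any() else 0)
  e=(abs(x+.04)<.05)&(abs(y-.29)<.03)&(C[:,2]>.16)&(C[:,2]<.28)
  for z in np.arange(.165,.26,.01):
    f=e&(abs(C[:,2]-z)<.005)
    if f.any(): print('lev',round(z,3),f.sum(),np.round([x[f].min(),x[f].max(),y[f].min(),y[f].max()],3))
rel(*W(-.12,.303),.34,83.5)
E
```

```text
t 35.65 tcp [0.4871 0.1104 0.3652] rot [-145.1   89.7   28.7] F [ 0.3 -0.8 -0.4] w 0.03078681445690397 j [ 35.4   0.2  -9.3   0.  -80.2  48.4]
tcp in station [-0.1188  0.0634  0.3652]
cam-tcp [ 0.07716166 -0.0098558   0.13974547]
hung 94 [0.00550936 0.06547113 0.30792622]
hung 96 [0.00657741 0.12627983 0.30831832]
hung 97 [0.00770485 0.1845195  0.30844044]
lev 0.165 51 [-0.056  0.001  0.266  0.315]
lev 0.175 542 [-0.071  0.001  0.265  0.315]
lev 0.185 127 [-0.046 -0.021  0.275  0.305]
lev 0.195 20 [-0.047 -0.04   0.286  0.295]
lev 0.205 26 [-0.055 -0.042  0.285  0.295]
lev 0.215 13 [-0.055 -0.05   0.285  0.295]
lev 0.225 38 [-0.065 -0.051  0.277  0.302]
lev 0.235 86 [-0.072 -0.051  0.279  0.301]
lev 0.245 2 [-0.062 -0.057  0.289  0.289]
hung 64 [0.0005757  0.0602385  0.30633115]
hung 57 [0.00154977 0.12088972 0.30587187]
hung 56 [0.00333146 0.18000936 0.30627413]
lev 0.165 61 [-0.072 -0.007  0.26   0.308]
lev 0.175 142 [-0.072 -0.002  0.261  0.312]
lev 0.185 34 [-0.048 -0.027  0.271  0.304]
lev 0.195 11 [-0.053 -0.044  0.283  0.288]
lev 0.205 11 [-0.059 -0.047  0.282  0.291]
lev 0.215 10 [-0.074 -0.052  0.28   0.29 ]
lev 0.225 30 [-0.077 -0.056  0.276  0.293]
lev 0.235 28 [-0.075 -0.053  0.274  0.292]
shift [ 0.163 -1.597  0.01 ] turn [ 0.003 -0.003  0.002]
```

View pics/c9b.png

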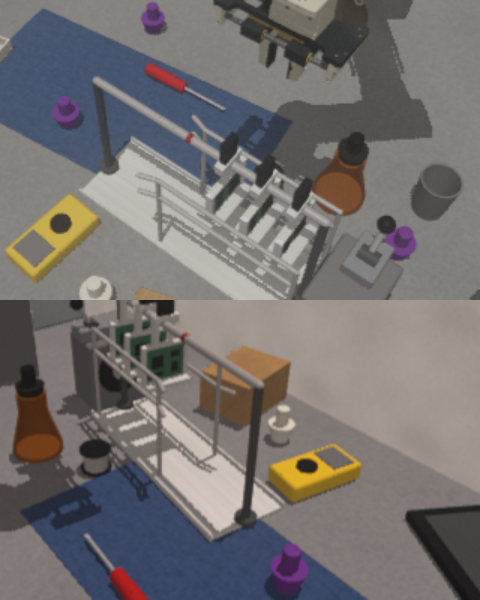

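All three carriers hang at station y = 0.063, 0.123 and 0.182, at the right height, with both pictures agreeing. The lever ball is at station (-0.063, 0.289, 0.232).

>>> send_rows(plan=[[[0,-0.8,0],[0,0,0]],[[0,-0.8,0],[0,0,0]],[[0,-0.8,0],[0,0,0]],[[0,-0.8,0],[0,0,0]],[[0,-0.8,0],[0,0,0]]], jaw=-1)

```text
time_s: 36.3
tcp_pos: [0.5018, 0.2298, 0.3633]
eef_rot: [157.5, 89.9, -28.9]
contact_force: [0.0, -0.7, -0.7]
gripper_width: 0.0011
```

>>> send_rows(plan=[[[0,-0.8,0],[0,0,0]],[[0,-0.8,0],[0,0,0]],[[0,-0.8,0],[0,0,0]],[[0,-0.8,0],[0,0,0]],[[0,-0.8,0],[0,0,0]]])

```text
time_s: 36.8
tcp_pos: [0.5152, 0.3483, 0.3628]
eef_rot: [114.4, 89.9, -71.9]
contact_force: [0.3, -0.6, 0.3]
gripper_width: 0.0003
```

```bash
python3 - <<'E'
from h import *
st();tst();rel(*W(-.12,.303),.235,83.5);rel(*W(-.02,.303),.235,83.5)
E
```

```text
t 36.8 tcp [0.5152 0.3483 0.3628] rot [114.4  89.9 -71.9] F [ 0.3 -0.6  0.3] w 0.00030813094932745003 j [ 52.1  12.7   4.8   0.1 -82.1  31.6]
tcp in station [-0.1178  0.3029  0.3628]
shift [ 0.852 -0.002  0.015] turn [ 0.003 -0.001 -0.002]
shift [ 0.853 -0.    -0.651] turn [ 0.003 -0.001 -0.002]
```

>>> send_rows(plan=[[[0.2,0,0],[0,0,0]],[[0.4,0,0],[0,0,0]],[[0.6,0,0],[0,0,0]],[[0.8,0,0],[0,0,0]],[[0.85,0,0],[0,0,0]]])

```text
time_s: 37.3
tcp_pos: [0.5143, 0.3453, 0.2326]
eef_rot: [62.5, 89.7, -123.9]
contact_force: [0.0, -1.1, 0.1]
gripper_width: 0.0008
```

>>> send_rows(plan=[[[0,0,-0.08],[0,0,0]],[[0,0,-0.16],[0,0,0]],[[0,0,-0.24],[0,0,0]],[[0,0,-0.32],[0,0,0]],[[0,0,-0.4],[0,0,0]]])

```text
time_s: 37.8
tcp_pos: [0.5753, 0.3385, 0.2333]
eef_rot: [66.6, 89.8, -119.9]
contact_force: [-1.8, -0.1, 1.0]
gripper_width: -0.0001
```

>>> send_rows(plan=[[[0,0,-0.05],[0,0,0]],[[0,0,-0.1],[0,0,0]],[[0,0,-0.15],[0,0,0]],[[0,0,-0.18],[0,0,0]],[[0,0,-0.18],[0,0,0]]])

```text
time_s: 38.3
tcp_pos: [0.6016, 0.3354, 0.2326]
eef_rot: [50.6, 89.7, -135.9]
contact_force: [-3.1, 0.3, -1.4]
gripper_width: 0.0005
```

```bash
cat > lev.py <<'E'
from h import *
st();tst()
for n in('scene','side'):
  C=cloud(r.capture(n)).reshape(-1,3);C=C[np.isfinite(C[:,0])]
  d=C[:,:2]-O;x=d@SX;y=d@SY
  e=(x>-.09)&(x<.04)&(abs(y-.287)<.013)&(C[:,2]>.19)&(C[:,2]<.255)
  for z in np.arange(.195,.26,.01):
    f=e&(abs(C[:,2]-z)<.005)
    if f.any(): print(n,round(z,3),f.sum(),np.round([x[f].min(),np.median(x[f]),x[f].max()],3))
E
python3 lev.py
```

```text
t 38.3 tcp [0.6016 0.3354 0.2326] rot [  50.6   89.7 -135.9] F [-3.1  0.3 -1.4] w 0.0005215055273431088 j [ 45.3  22.5   1.9  -0.  -69.7  38.2]
tcp in station [-0.0306  0.2999  0.2326]
scene 0.215 1 [-0.022 -0.022 -0.022]
scene 0.225 41 [-0.022  0.002  0.006]
scene 0.235 110 [-0.026 -0.006  0.006]
scene 0.245 10 [-0.023 -0.021 -0.004]
scene 0.255 2 [-0.022 -0.021 -0.02 ]
side 0.195 11 [-0.029 -0.024 -0.019]
side 0.205 13 [-0.025 -0.02  -0.012]
side 0.215 23 [-0.04  -0.019  0.001]
side 0.225 50 [-0.041 -0.022  0.004]
side 0.235 51 [-0.042 -0.016  0.004]
side 0.245 26 [-0.042 -0.036 -0.022]
side 0.255 14 [-0.043 -0.033 -0.021]
```

>>> send_rows(plan=[[[0,0,-0.02],[0,0,0]],[[0,0,-0.04],[0,0,0]],[[0,0,-0.06],[0,0,0]],[[0,0,-0.06],[0,0,0]],[[0,0,-0.06],[0,0,0]]])

```text
time_s: 38.9
tcp_pos: [0.6029, 0.3352, 0.2323]
eef_rot: [24.8, 89.0, -161.6]
contact_force: [-36.0, 5.2, 15.6]
gripper_width: 0.0002
```

>>> send_rows(plan=[[[0,0,0.2],[0,0,0]],[[0,0,0.4],[0,0,0]],[[0,0,0.6],[0,0,0]],[[0,0,0.8],[0,0,0]],[[-0.4,0,0.8],[0,0,0]]])

```text
time_s: 39.4
tcp_pos: [0.4778, 0.3449, 0.2767]
eef_rot: [37.2, 88.2, -149.1]
contact_force: [1.3, 1.3, 0.4]
gripper_width: 0.0007
```

>>> send_rows(plan=[[[-0.6,0,0],[0,0,0]],[[-0.6,0,0],[0,0,0]],[[-0.6,0,0],[0,0,0]],[[-0.6,0,0],[0,0,0]],[[-0.6,0,0],[0,0,0]]])

```text
time_s: 39.9
tcp_pos: [0.4801, 0.3463, 0.3659]
eef_rot: [37.5, 88.1, -148.8]
contact_force: [-0.2, -0.2, -0.8]
gripper_width: 0.0008
```

```bash
python3 lev.py; python3 - <<'E'
from h import *
p=r.capture('scene');save(p,'c10.png');C=cloud(p).reshape(-1,3);C=C[np.isfinite(C[:,0])]
d=C[:,:2]-O;x=d@SX;y=d@SY;g=(abs(x)<.03)&(y>0)&(y<.23)&(C[:,2]>.300)&(C[:,2]<.316)
for a,b in((.03,.092),(.092,.155),(.155,.22)):
    e=g&(y>a)&(y<b);print('hung',e.sum(),np.c_[x,y,C[:,2]][e].mean(0))
q=C[(np.hypot(C[:,0]-.406,C[:,1]-.231)<.02)&(C[:,2]>.15)];print('stopper top',q[:,2].max(),q.mean(0))
E
```

```text
t 39.9 tcp [0.4801 0.3463 0.3659] rot [  37.5   88.1 -148.8] F [-0.2 -0.2 -0.8] w 0.00077412064420642 j [ 54.2  10.9   3.1  -0.7 -84.   29.5]
tcp in station [-0.1525  0.2969  0.3659]
scene 0.225 31 [-0.007  0.003  0.006]
scene 0.235 94 [-0.016 -0.005  0.007]
side 0.195 11 [-0.029 -0.024 -0.015]
side 0.205 10 [-0.025 -0.02  -0.017]
side 0.215 16 [-0.022 -0.015 -0.002]
side 0.225 29 [-0.02  -0.011  0.003]
side 0.235 25 [-0.018 -0.009  0.002]
hung 95 [0.00574362 0.06544278 0.30788051]
hung 99 [0.00661288 0.12628933 0.3078979 ]
hung 100 [0.0076918  0.18477759 0.30855431]
stopper top 0.17999157392004062 [0.41251823 0.23247116 0.16830291]
```

View pics/c10.png

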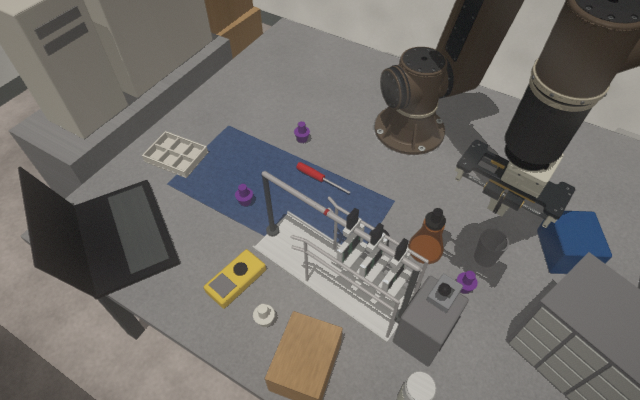

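The picture shows the three carriers hanging in the bay at (350-400, 215-265). The lever at (443,290) leans away, having been pushed to its stop. The flask is closed at (432,235), the gripper is clear, and nothing else has moved.

```bash
python3 -c "
from h import *
print(r.close_job())"
```

```text
the job is handed in; nothing more can be done
None
```

I closed the flask, hung all three carriers in the drying bay, switched the blower on and handed the job in at about 40 s of the 210 s allowed. No verdict was reported. My last checks before handing in:

- **Flask:** right after pushing, the stopper's narrow end was about 20 mm below the rim, and it sat centred in the neck. The push met about 42 N at that depth, so it is fully home. In the last picture the flask stands upright with the stopper in.
- **Carriers:** only three were on the bench. They hang at station y of about 63, 123 and 182 mm, all past the red mark. Their tabs are within about 8 mm of the rail axis, at the right height, and unchanged after the lever was moved.
- **Blower lever:** I pushed it to its stop, with about 36 N felt there. After I let go, the lever's ball was at about station x = -6 mm, which is about 1.0 rad.
- **Robot and other things:** the gripper was clear and in contact with nothing. The spool, screwdriver, multimeter and look-alike stoppers were where they started, as far as the pictures show.

**Disagreement:** the scene and side cameras differed by about 5 mm on the carriers, which is close to the calibration error and within the tolerances. None of the checks failed.

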